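Point out a perfume refill at the shop counter

ROBOT

A 6-joint arm with a two-finger parallel gripper is mounted at the origin on the work surface. World frame = base frame: x ahead of the robot, y to its left, z up, the work surface at z = 0. Lengths are in m, angles in rad, forces in N, time in s.
With the tool pointing down it reaches from about 0.275 to 0.825 m from the base axis. Payload 4.9 kg.
Tool frame: the origin (TCP) lies midway between the tips of the shut fingers; the grasp point (between the pads) lies 19 mm behind it (grip_point_offset is the distance from the TCP to the grasp point, in m); z points along the fingers, x is the direction in which the jaws open and shut, and the axes are right-handed (so a half turn about z gives the same grasp; the last joint's range is limited). The gripper opens to 85 mm and grips with 20 to 120 N. Pads are 22 mm wide; open, the fingers measure 114 mm over their backs; the gripper's body (76 mm by 85 mm) begins 54 mm behind the grasp point. The pads swing forward as they close: fully open they stand 13 mm farther back than shut.
Start: joints at [-1.383, 0.326, -0.193, 1.052, 0, 1.437], TCP at [0.174, -0.522, 0.231] pointing down, gripper open.
Joint ranges: [-2.65, 2.65], [-0.97, 1.79], [-1.3, 1.35], [-1.93, 2.1], [-1.47, 1.37], [-3.14, 3.14]. Speed limits (rad/s): [2.57, 2.57, 3.14, 3.14, 3.14, 3.14].

INTERFACE

Orientations are given as a rotation vector (axis times angle).
In Python, from cell import * gives the robot as it stands. Calls block until the motion is done:
- movep(position, orientation): joint-space move of the TCP to a pose.
- move_l(position, velocity=0.15, rot=None, until_force=None): straight line of the TCP; rot=None keeps the orientation; velocity is the mean speed in m/s. With until_force (N) it stops when the force on the tool has changed by that much, and returns True; else False.
- set_joints(angles): joint-space move.
- let_go() and grab(newtons=None): open the fingers fully, or close them until they stop; newtons is the grip in N (None keeps the last).
- sleep(seconds).
- ik(position, orientation): joint angles nearest the present ones, or None.
- get_state(): the state.
- grab_frame(name): name is "scene" or "top" or "wrist"; returns a dict with "img" (400x640x3 uint8, red, green, blue), "fx", "fy", "cx", "cy" (pixels), "cam_to_world" (4x4, takes a point from camera to world coordinates); the wrist camera has in their place "T_tool_cam" (4x4, takes a point from camera to tool coordinates, whose origin is the TCP and whose axes are the tool frame's). Camera axes: x right, y down, z forward; pixel columns grow to the right and rows downward; lengths in m; the calibration is good to about 2 mm. A picture is of the moment at which its call begins: read the wrist's pose just before it. There is no depth.
A pose or a line that the arm cannot do raises MotionError and nothing moves.
- sign_off(): hands the job in, once; it reports no verdict.
Trained networks look in the newest picture that a camera, given by its name, has taken for a name from the list of things; names that differ only in an ending like _2 or _b are one class to them, and where a whole thing is asked for, a point or a joint stands for the part that bears it (a point fixed in the world has none). Each returns a list of dicts, best first, with "score" (0 to 1); they miss things now and then, are a little off and sometimes report something else, mostly with a low value. They report only what shows in the picture. A call takes as long as a camera call. They do not tell look-alikes from the thing itself.
- spot_in(camera, name): "centre" ([column, row] in pixels, amid what is visible of it).
- silhouettes(camera, name): "mask" (400x640 bool, what is visible of it) and "centre" ([column, row] in pixels, amid what is visible of it).
- tip_of(camera, name): "centre" ([column, row] in pixels: a listed point, or the origin of a listed thing).
The state is a dict: "clock": time; "q": joint angles; "joint_velocities": joint speeds; "tau": joint torques, N m; "position": TCP position; "eef_rot": TCP orientation; "contact_force": force on the tool from outside, world axes, zero at the start; "wrist_torque": the same for the moment, N m; "finger_gap": opening from 0.0 (shut) to 1.0 (fully open).
Only numpy, scipy, OpenCV 4.12 (cv2) and the standard library are available. Lean on these libraries where they do the work, as an engineer would, in place of code of your own. Each camera call takes 0.05 s, during which the arm holds its last target.

TASK

Order a perfume refill at the counter: press the call button right down, then point at the square-sided stock bottle, bringing the fingertips a couple of centimetres above the middle of its cap and staying there for two seconds. Then point in the same way, from above, at the small ball-shaped spray bottle that is to be filled, and after two seconds finish with the fingertips still there, pointing at it. Do not touch or move any bottle, and do not bring the fingertips close above the cap of any other bottle on the way.

Things in the scene. Friction and masses are not known exactly. Their poses are not given: they have to be found in the camera images.
- call (a joint): travel of the call button, a round steel push button 44 mm across in a low round grey housing, its top 22 mm above the counter when up, standing on the counter at the robot's left or right; it moves straight down on a spring: 0 = up, 0.006 m = fully down, which takes about 5 N; it springs back when released
- call_top (a point): centre of the top face of the call button; it goes down with the button
- square_bottle: square-sided amber glass stock bottle, 62 x 62 mm and 150 mm tall with its white screw cap (32 mm across, 24 mm high), blue label band, loose, one of three stock bottles in a row on a white step 20 mm high; origin at the centre of its underside, z up
- square_cap (a point): centre of the top face of the square-sided bottle's cap, 150 mm above its underside (about 170 mm above the counter)
- ball_bottle: small ball-shaped amber glass spray bottle, 58 mm across and 80 mm tall with its black cap (22 mm across, 26 mm high), no label, loose, one of two small bottles on a thin (4 mm) wooden board in front of the stock bottles; origin at the centre of its underside, z up
- ball_cap (a point): centre of the top face of the ball-shaped bottle's cap, 80 mm above its underside (about 84 mm above the counter)
- slender_bottle: another stock bottle on the step, to be left alone: round, slender, 54 mm across, 168 mm tall with its white cap; origin at the centre of its underside
- stout_bottle: another stock bottle on the step, to be left alone: round, stout, 72 mm across, 142 mm tall with its white cap; origin at the centre of its underside
- slim_bottle: the other small spray bottle on the board, to be left alone: slim straight cylinder 28 mm across, 100 mm tall with its black cap; origin at the centre of its underside
- carton: closed white carton 70 x 85 x 50 mm high with a blue band, fixed to the counter on the side away from the call button; origin at the centre of its underside
Things that resemble listed ones, but are neither listed nor needed, are in the scene too. Of the things shaped like the part that bears call, the grey one is meant.

How it is judged:
On the way, in this order (a step that is already met when the one before it is completed fails the run):
1. the call button is pressed right down (value of joint call above 0.0045 m), for 0.05 s.
2. the fingertips dwell just above the cap of the square-sided bottle (horizontal distance between the grasp point and square_cap below 0.025 m and z of the grasp point in the frame of square_cap between 0.015 and 0.07 m), for 1.5 s.
3. the fingertips dwell just above the cap of the ball-shaped bottle (horizontal distance between the grasp point and ball_cap below 0.025 m and z of the grasp point in the frame of ball_cap between 0.015 and 0.07 m), for 1.5 s.
At the end, for the whole second after the job is handed in: The grasp point (about 19 mm behind the fingertips) is within 25 mm sideways of the middle of the ball-shaped bottle's cap and 15 to 70 mm above its top, the call button is up again (under 2 mm), and all five bottles stand upright (within 0.1 rad), at rest, within 12 mm of where they started (all of step 3 and value of joint call below 0.002 m and distance of each of square_bottle, ball_bottle, slender_bottle, stout_bottle, slim_bottle from where it was at the start of the episode below 0.012 m and angle between each of square_bottle, ball_bottle, slender_bottle, stout_bottle, slim_bottle's own z axis and vertical below 0.1 rad and linear speed of each of square_bottle, ball_bottle, slender_bottle, stout_bottle, slim_bottle below 0.02 m/s); the robot touches nothing.
It fails at once if a bottle is touched (contact force between any of the fingers, the arm and square_bottle above 0.3 N or contact force between any of the fingers, the arm and ball_bottle above 0.3 N or contact force between any of the fingers, the arm and slender_bottle above 0.3 N or contact force between any of the fingers, the arm and stout_bottle above 0.3 N or contact force between any of the fingers, the arm and slim_bottle above 0.3 N).
It fails at once if a bottle is lifted, pushed or knocked (distance of any of square_bottle, ball_bottle, slender_bottle, stout_bottle, slim_bottle from where it was at the start of the episode above 0.015 m).
It fails at once if the fingertips come close (under about 25 mm) above the cap of another bottle ((horizontal distance between the grasp point and slender_bottle below 0.02 m and z of the grasp point in the frame of slender_bottle below 0.213 m) or (horizontal distance between the grasp point and stout_bottle below 0.02 m and z of the grasp point in the frame of stout_bottle below 0.187 m) or (horizontal distance between the grasp point and slim_bottle below 0.02 m and z of the grasp point in the frame of slim_bottle below 0.145 m)).
It also fails if it takes over 54 s, if anything falls off the work surface, if the arm or the gripper's body presses on something with over 40 N, if the wrist force passes 120 N, or if a joint passes its speed limit or range.

## Working session

There is one attempt and no reset: what is moved stays moved. The work goes in short steps, each a Python script; the robot and the scene stay as the last script left them, time stands still between calls to the robot, and variables do not carry over. Pictures are saved under pics/ and viewed, and the job is handed in when it is done.

```bash
mkdir -p pics; ls
python3 - <<'E'
from cell import *
import cv2
s=get_state();print(s)
for c in ["scene","top","wrist"]:
    f=grab_frame(c);cv2.imwrite(f"pics/{c}0.png",f["img"][:,:,::-1])
    print(c,{k:v for k,v in f.items() if k!="img"})
    if c!="wrist":
        for n in ["call_top","square_cap","ball_cap"]:
            print(n,[(r["centre"],round(r["score"],2)) for r in tip_of(c,n)])
        for n in ["call","square_bottle","ball_bottle","slender_bottle","stout_bottle","slim_bottle","carton"]:
            print(n,[(r["centre"],round(r["score"],2)) for r in spot_in(c,n)])
E
```

```text
pics
{'clock': 0.0, 'q': array([-1.38322198e+00,  3.26911230e-01, -1.93594616e-01,  1.05197369e+00,
        2.09671884e-05,  1.43662609e+00]), 'joint_velocities': array([-1.16708106e-03, -5.92319800e-05,  2.77160264e-04, -5.78363295e-05,
        7.55212382e-05, -9.29576747e-04]), 'tau': array([ 6.60626411e-04, -4.43399549e+01,  2.62442333e+01,  1.56549539e-02,
        1.09145428e-04,  1.45758366e-05]), 'position': array([ 0.17384676, -0.5211976 ,  0.23051552]), 'eef_rot': array([-2.54763476e+00,  1.83624283e+00,  1.89546330e-03]), 'contact_force': array([0.20062306, 0.17193495, 0.11046086]), 'wrist_torque': array([ 0.02161373,  0.00731782, -0.0230939 ]), 'finger_gap': 1.0020841690719}
scene {'fx': 428.988679577713, 'fy': 428.988679577713, 'cx': 314.31865258651936, 'cy': 199.1515573512217, 'cam_to_world': array([[-0.86461446,  0.37662417, -0.33255987,  0.8549747 ],
       [ 0.50224986,  0.62986132, -0.59246923,  0.64952037],
       [-0.01367163, -0.67928561, -0.73374665,  0.86201727],
       [ 0.        ,  0.        ,  0.        ,  1.        ]])}
call_top [([387.3, 319.2], 0.88), ([38
[... 1171 characters left out ...]
224.4], 0.59)]
slender_bottle [([289.3, 164.2], 0.87), ([334.2, 166.4], 0.73)]
stout_bottle [([334.2, 167.4], 0.77)]
slim_bottle [([292.3, 224.4], 0.61), ([339.4, 223.5], 0.57), ([375.4, 163.6], 0.42)]
carton [([430.9, 230.4], 0.86)]
wrist {'fx': 316.12771376625767, 'fy': 316.12771376625767, 'cx': 323.78638738988843, 'cy': 200.44087117137434, 'T_tool_cam': array([[ 9.99999899e-01, -4.49862263e-04,  2.10226724e-05,
         5.70172608e-04],
       [ 4.28851136e-04,  9.65468620e-01,  2.60519019e-01,
        -6.61215264e-02],
       [-1.37494406e-04, -2.60518984e-01,  9.65468715e-01,
        -1.42038779e-01],
       [ 0.00000000e+00,  0.00000000e+00,  0.00000000e+00,
         1.00000000e+00]])}
```

View pics/scene0.png

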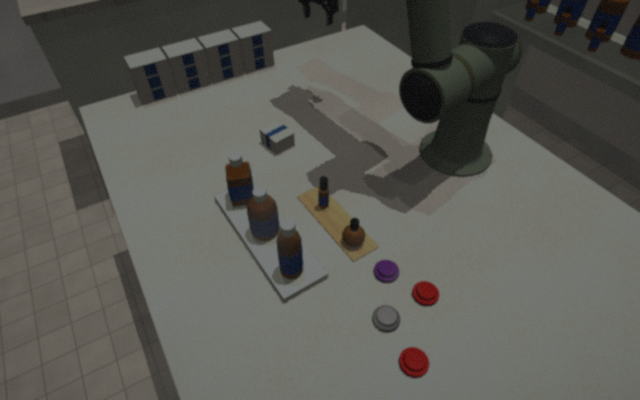

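View pics/top0.png

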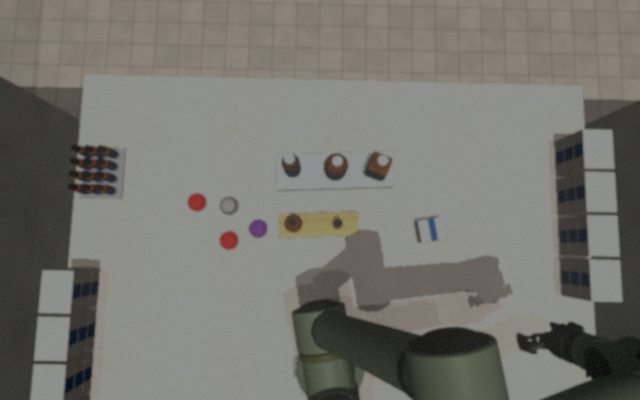

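In the scene picture, the grey button is at about (387,318), the square cap at (236,158) and the ball cap at (355,222). In the top picture they are at (229,205), (383,160) and (292,222). Next I'll intersect the rays with the known heights and cross-check the two cameras.

```bash
cat > h.py <<'E'
import numpy as np
def ray(f,px,z):
    T=f["cam_to_world"];d=T[:3,:3]@np.array([(px[0]-f["cx"])/f["fx"],(px[1]-f["cy"])/f["fy"],1])
    o=T[:3,3];return o+d*(z-o[2])/d[2]
def proj(f,p):
    T=f["cam_to_world"];c=T[:3,:3].T@(np.array(p)-T[:3,3])
    return np.array([c[0]/c[2]*f["fx"]+f["cx"],c[1]/c[2]*f["fy"]+f["cy"]])
E
python3 - <<'E'
from cell import *
from h import *
import cv2
H={"call_top":.022,"square_cap":.170,"ball_cap":.084}
rough={"call_top":{"top":(229,205),"scene":(387,318)},"square_cap":{"top":(383,160),"scene":(236,157)},"ball_cap":{"top":(292,222),"scene":(355,222)}}
for c in ["scene","top"]:
    f=grab_frame(c)
    for n in H:
        print(c,n,"eye",ray(f,rough[n][c],H[n]).round(4))
        for r in tip_of(c,n):
            if np.hypot(*(np.array(r["centre"])-rough[n][c]))<10: print("   net",r["centre"],round(r["score"],2),ray(f,r["centre"],H[n]).round(4))
    img=f["img"][:,:,::-1]
    x0,y0,x1,y1=(180,140,410,250) if c=="top" else (210,140,440,340)
    k=3.4 if c=="top" else 2.9
    cv2.imwrite(f"pics/{c}_z.png",cv2.convertScaleAbs(cv2.resize(img[y0:y1,x0:x1],None,fx=k,fy=k,interpolation=cv2.INTER_CUBIC),alpha=1.5))
    if c=="top":
        for n,p,z in [("slender",(291,158),.188),("stout",(337,159),.162),("slim",(338,221),.104),("carton",(427,230),.05)]: print(n,ray(f,p,z).round(3))
E
```

```text
scene call_top eye [0.5144 0.347  0.022 ]
   net [386.8, 318.4] 0.54 [0.5153 0.3475 0.022 ]
scene square_cap eye [ 0.6345 -0.1274  0.17  ]
   net [235.7, 153.3] 0.57 [ 0.6297 -0.1404  0.17  ]
scene ball_cap eye [0.457  0.1337 0.084 ]
   net [355.0, 221.9] 0.9 [0.4568 0.1335 0.084 ]
top call_top eye [0.5087 0.3337 0.022 ]
   net [227.1, 206.5] 0.49 [0.5037 0.3396 0.022 ]
top square_cap eye [ 0.6344 -0.1384  0.17  ]
   net [385.6, 160.0] 0.61 [ 0.6346 -0.1459  0.17  ]
top ball_cap eye [0.4543 0.1255 0.084 ]
   net [289.5, 225.4] 0.73 [0.4438 0.1329 0.084 ]
slender [0.63  0.127 0.188]
stout [ 0.636 -0.005  0.162]
slim [ 0.459 -0.014  0.104]
carton [ 0.44  -0.298  0.05 ]
```

```bash
sleep 0
```

```text
(no output)
```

View pics/top_z.png

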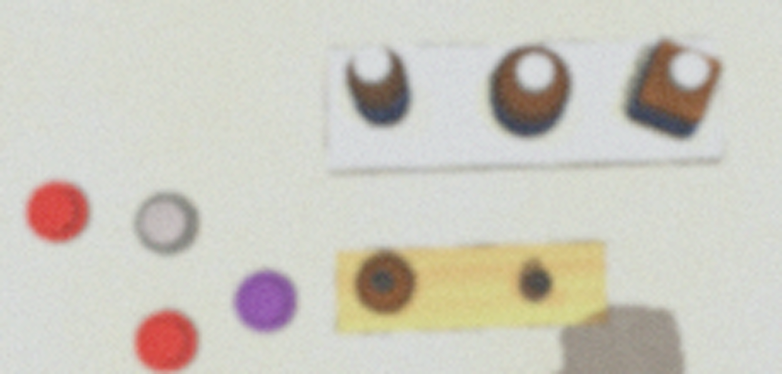

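View pics/scene_z.png

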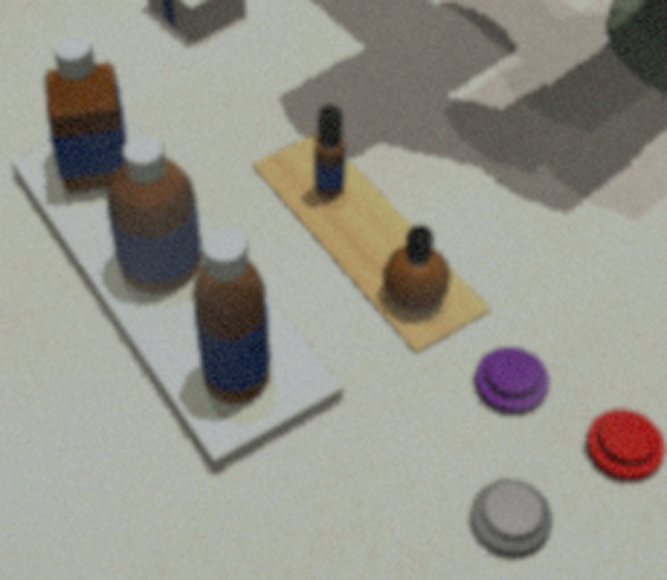

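Both cameras agree to about 1 cm. I'll shut the fingers, rise, hover over the button and refine with the wrist camera.

```bash
cat >> h.py <<'E'
from scipy.spatial.transform import Rotation as R
ROT=np.pi*np.array([1,1,0])/np.sqrt(2)
def wframe():
    from cell import get_state,grab_frame
    s=get_state();f=grab_frame("wrist")
    T=np.eye(4);T[:3,:3]=R.from_rotvec(s["eef_rot"]).as_matrix();T[:3,3]=s["position"]
    f["cam_to_world"]=T@f["T_tool_cam"];return f
E
python3 - <<'E'
from cell import *
from h import *
import cv2
for c,P in [("scene",[((386.6,315),.022),((235.5,156.5),.17),((355.2,220.5),.084)]),("top",[((228.5,205),.022),((382.6,160.6),.17),((292.4,222.6),.084)])]:
    f=grab_frame(c)
    for p,z in P: print(c,ray(f,p,z).round(4))
grab()
p=get_state()["position"]
move_l([p[0],p[1],.36],.2)
print(ik([.507,.342,.2],ROT))
movep([.507,.342,.36],ROT)
move_l([.49,.342,.2],.2)
sleep(.2)
f=wframe();cv2.imwrite("pics/w_btn.png",f["img"][:,:,::-1])
print(get_state()["position"],get_state()["clock"],get_state()["contact_force"])
for r in tip_of("wrist","call_top"): print(r["centre"],r["score"],ray(f,r["centre"],.022).round(4))
for p in ([.507,.342,.022],): print("expect",proj(f,p))
E
```

```text
scene [0.511 0.341 0.022]
scene [ 0.6348 -0.1297  0.17  ]
scene [0.454  0.1301 0.084 ]
top [0.5087 0.3353 0.022 ]
top [ 0.6326 -0.1372  0.17  ]
top [0.4525 0.1243 0.084 ]
[ 0.47280554  0.46071409 -0.07071763  1.03936461  0.          0.47280554]
[0.49061379 0.34228795 0.20101834] 7.65 [-0.71092507  0.29397503 -0.57632415]
[220.4, 127.5] 0.95 [0.4377 0.2397 0.022 ]
[314.9, 85.3] 0.76 [0.3983 0.3336 0.022 ]
[318.8, 195.9] 0.67 [0.5077 0.3368 0.022 ]
[413.8, 206.7] 0.63 [0.5196 0.4373 0.022 ]
expect [323.77860486 195.26709551]
```

View pics/w_btn.png

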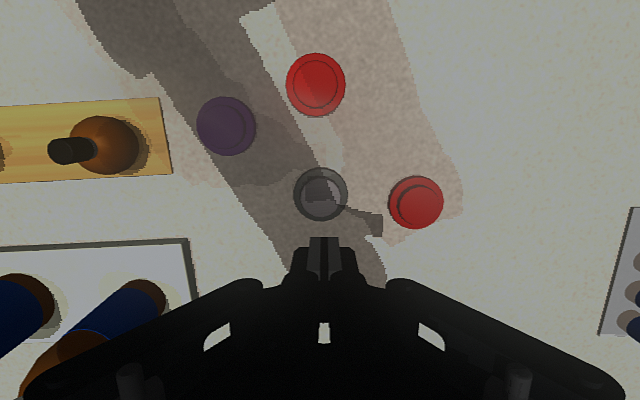

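The wrist picture shows the grey button at (320,194), which gives (0.508, 0.337), in agreement with the other cameras. Pressing now.

Run:
```python
from cell import *
from h import *
import cv2
move_l([.508,.337,.035],.15)
sleep(.2); f0=get_state()["contact_force"]
r=move_l([.508,.337,.012],.02,until_force=12)
s=get_state();print(r,s["position"],s["contact_force"]-f0)
sleep(.3);s=get_state();print(s["position"],s["contact_force"]-f0)
f=grab_frame("scene");cv2.imwrite("pics/press.png",cv2.resize(f["img"][220:400,300:500,::-1],None,fx=3,fy=3))
```

```text
True [0.50791906 0.33696829 0.01603675] [-1.5957543   0.24064403  4.98394234]
[0.50791736 0.33696574 0.01606256] [-1.67335514  0.28603498  5.94276085]
```

View pics/press.png

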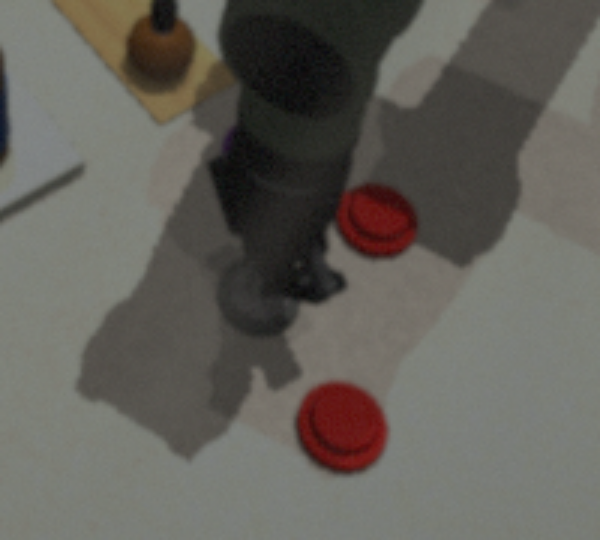

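The tip stopped at z = 16 mm under a sudden force rise, which matches 6 mm of travel, so the button is fully down. I'll nudge it slightly further to be sure, then lift straight up and inspect the square bottle from above.

Run:
```python
from cell import *
from h import *
import cv2
move_l([.508,.337,.0148],.02); sleep(.2); s=get_state();print(s["position"],s["contact_force"])
move_l([.508,.337,.36],.2)
movep([.61,-.134,.36],ROT)
move_l([.60,-.134,.30],.15); sleep(.2)
f=wframe();cv2.imwrite("pics/w_sq.png",f["img"][:,:,::-1])
print(get_state()["position"],get_state()["clock"])
for n,z in(("square_cap",.17),("ball_cap",.084)):
  for r in tip_of("wrist",n): print(n,r["centre"],r["score"],ray(f,r["centre"],z).round(4))
print("expect",proj(f,[.633,-.134,.17]))
```

```text
[0.50798792 0.33697969 0.01597355] [-3.04537343 -2.35002569 10.9045762 ]
[ 0.60065432 -0.13411152  0.30107839] 15.3083
square_cap [321.1, 226.8] 0.74 [ 0.6346 -0.1372  0.17  ]
ball_cap [575.5, 32.4] 0.88 [0.4539 0.1241 0.084 ]
expect [324.5374198  225.15277709]
```

View pics/w_sq.png

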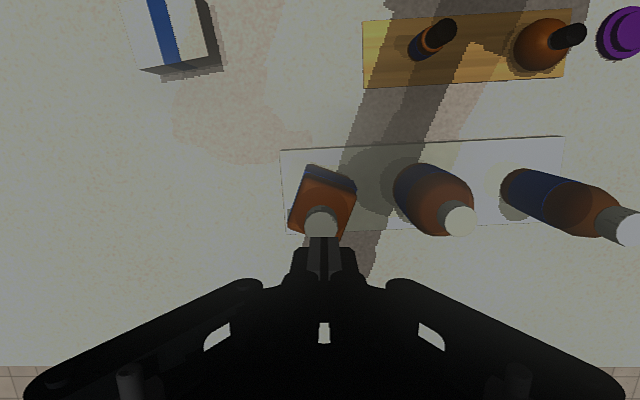

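In the wrist view the square cap is at (321,224), giving (0.633, -0.137). The ball cap is near (575,32), giving (0.454, 0.124). Both match the top camera. I'll point at the square cap, then move high to the ball bottle.

Run:
```python
from cell import *
from h import *
import cv2
move_l([.633,-.137,.27],.1)
move_l([.633,-.137,.195],.08)
sleep(2.2)
s=get_state();print(s["position"],s["contact_force"])
f=wframe();cv2.imwrite("pics/w_sq2.png",f["img"][:,:,::-1])
g=grab_frame("scene");cv2.imwrite("pics/s_sq2.png",g["img"][:,:,::-1])
move_l([.633,-.137,.33],.15)
movep([.44,.127,.33],ROT)
move_l([.425,.126,.22],.15);sleep(.2)
f=wframe();cv2.imwrite("pics/w_ball.png",f["img"][:,:,::-1])
print(get_state()["position"],get_state()["clock"])
for r in tip_of("wrist","ball_cap"): print(r["centre"],r["score"],ray(f,r["centre"],.084).round(4))
```

```text
[ 0.63298026 -0.13700425  0.19500827] [-0.06663655 -0.48040156  0.15666216]
[0.4255668  0.12605867 0.22065966] 22.8333
[323.3, 219.9] 0.66 [0.4547 0.1251 0.084 ]
```

View pics/s_sq2.png

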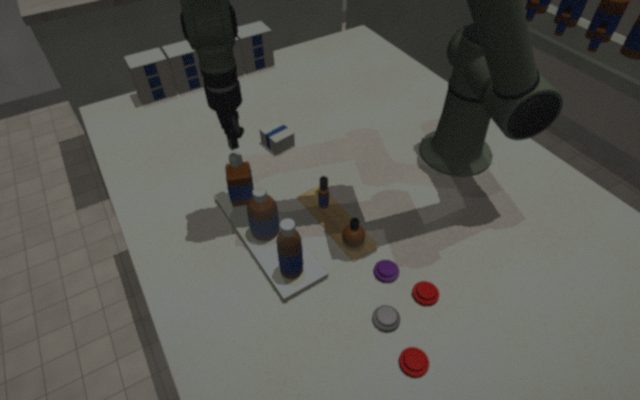

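View pics/w_sq2.png

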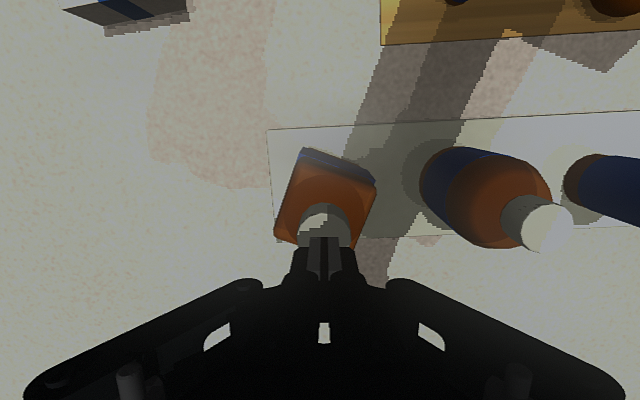

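View pics/w_ball.png

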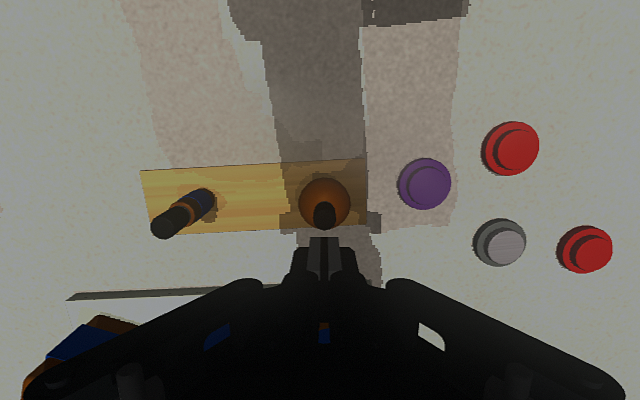

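The square-cap dwell showed the tips directly above the cap with no contact. The ball cap, at (324,219) in the wrist view, gives (0.4545, 0.125), so all cameras agree. Lowering and dwelling now.

Run:
```python
from cell import *
from h import *
import cv2
move_l([.454,.125,.17],.1)
move_l([.454,.125,.109],.07)
sleep(2.2)
s=get_state();print(s["position"],s["contact_force"],s["clock"])
for c in("scene","top"):
    g=grab_frame(c);cv2.imwrite(f"pics/{c}_end.png",g["img"][:,:,::-1])
    print(c,"cap expected",proj(g,[.454,.125,.084]))
    for n in["square_bottle","ball_bottle","slender_bottle","stout_bottle","slim_bottle"]: print(n,[(r["centre"],round(r["score"],2)) for r in spot_in(c,n)][:3])
```

```text
[0.45398864 0.12498674 0.10899296] [0.08699024 0.05815044 0.98913922] 26.8333
scene cap expected [353.99991621 219.06048068]
square_bottle [([236.6, 180.0], 0.66)]
ball_bottle [([357.7, 235.7], 0.9)]
slender_bottle [([291.0, 249.4], 0.74)]
stout_bottle [([261.1, 218.3], 0.84)]
slim_bottle [([326.4, 191.1], 0.62)]
top cap expected [292.16995729 222.10966964]
square_bottle [([376.1, 165.9], 0.95)]
ball_bottle [([332.9, 166.4], 0.65)]
slender_bottle [([286.0, 164.8], 0.92)]
stout_bottle [([332.3, 167.8], 0.67)]
slim_bottle [([430.9, 229.2], 0.62), ([337.3, 224.8], 0.4)]
```

View pics/scene_end.png

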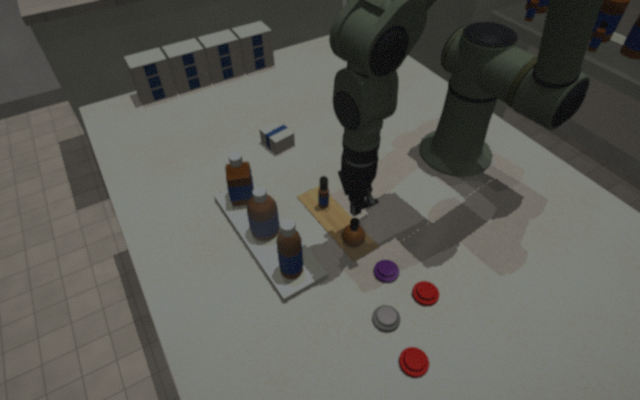

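The final scene picture shows the tips at about (357,212), directly above the ball cap at (355,222). All bottles stand where they were, and the grey button at (386,317) is up again. Handing in.

Run:
```python
from cell import *
print(get_state()["clock"]); sign_off()
```

```text
27.4333
the job is handed in; nothing more can be done
```

I carried out the whole sequence and handed it in at 27.4 s of the 54 s allowed; no verdict was reported.

- **Button:** I pressed the grey call button with shut fingers until it hit its stop. The tip ended at z ≈ 16 mm, which is 6 mm of travel, with about 11 N on the tool. In the final picture it looks up again.
- **Square bottle:** I held the fingertips about 25 mm above the cap for 2.2 s, at (0.633, -0.137).
- **Ball bottle:** I held them about 25 mm above the cap for 2.2 s, at (0.454, 0.125), and finished there, still pointing.

**Last checks:** The tool force was about 1 N or less at both dwells, so I saw no sign of touching a bottle. All five bottles look upright and where they started.

**Disagreements:** The scene camera put the two caps and the button 6–8 mm from the top camera. The wrist camera agreed with the top camera, so I used those two. In the last top view, the detector missed the ball bottle and put its label on the stout bottle. The scene view still showed the ball bottle in its original place.

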